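# Level the feed shelf beside the hutch

## Task

The little feed shelf beside the hutch slopes. Lay the yellow spirit level lengthwise on the bare wood of the shelf, well clear of the red knob, and let go of it; then turn the red knob of the levelling foot until the bubble sits between its two black lines. Last, press down on the red pad in the middle of the level, steadily with roughly 10 to 20 N, and finish while still holding it pressed, bubble centred; leave the other things on the bench where they are.

Things in the scene. Friction and masses are not known exactly. Their poses are not given: they have to be found in the camera images.
- level: Yellow spirit level, a bar 180 x 22 x 34 mm (x long, y wide, z high), about 0.3 kg, loose and flat on the bench at the start. Origin: centre of its underside. A flush red press pad (44 x 18 mm) is in the middle of its top face, 34 mm above the origin. A bright green vial with a white bubble lies along x in its top face, on the +x half only, standing up to 4 mm above that face.
- vial_mid (a point): Middle of the vial between its two black lines (22 mm apart), 54 mm along the level's +x and 38 mm above its underside. Axes as the level's.
- bubble_mid (a point): Centre of the white bubble (14 mm long), 38 mm above the level's underside. Its offset along the level's x from vial_mid is the reading: it floats to the higher end, about 0.4 m per rad of slope (4 mm for 10 mrad), stops at +-16 mm and takes about 1 s to settle. It lies between the black lines while within 4 mm of vial_mid.
- board: Wooden shelf board, 98 mm wide (x), 390 mm long (y), 16 mm thick, on a green base fixed to the bench; top about 70 mm above the bench when level. Origin on the hinge axis (along x) near its +y end; the upper face is 8 mm above it; the board runs from y = +5 to -385 mm; z is square to its face. At the start the -y (knob) end is 0.02 to 0.055 rad too low. It does not yield when pressed.
- shelf_spot (a point): Point on the upper face of the board where the middle of the level's underside belongs, within 40 mm: on its centre line, 130 mm from the hinge. Axes as the board's: the level's x must run along this y (either way round).
- knob_grip (a point): Grip point of the red levelling knob, on its axis, 112 mm above the bench, about 205 mm from shelf_spot towards -y. The knob is an upright bar 46 mm long (x) and 14 mm wide (y: grip across this), from 84 to 123 mm above the bench, on a black disc 48 mm across at 79 mm. x and y turn with it; z, its axis, is vertical.
- knob: The same knob; origin on its axis 78 mm above the bench, axes as knob_grip. It turns in place without rising. Clockwise from above lifts the knob end of the board by 0.0225 rad per rad (the bubble moves 9 mm per rad). Friction torque 0.25 N m; it stays where it is left. It needs 0.9 to 2.4 rad clockwise from the start, so perhaps two grips; it stops 0.7 rad past level.
- bowl: Bystander: white speckled ceramic feed bowl, 130 mm across, 50 mm high; origin under its centre.
- scoop: Bystander: green plastic scoop, 160 mm long, 56 mm high; origin under the back of its cup, handle to -x.
- chew_ball: Bystander: brown willow chew ball, 70 mm across, 60 mm high; origin under its centre.
- comb: Bystander: flat steel comb, 150 x 41 mm, 6 mm high; origin under its spine.
- tin: Bystander: closed aluminium tin, 114 x 154 x 72 mm; origin under its centre.
- pellets: Bystander: amber jar with a green cap, 76 mm across, 130 mm high; origin under its centre.
Mind the look-alikes: they are no part of the job. Of the things shaped like the level, the yellow one is meant.

How it is judged:
By the outcome, as a careful person would: the job done as asked, in the order asked, and still so for the second after the job is handed in, while the arm keeps its last pose, push and grip.
It also fails if it takes over 72 s, if anything falls off the work surface, if the arm or the gripper's body presses on something with over 40 N, if the wrist force passes 120 N, or if a joint passes its speed limit or range.

## Robot

A 6-joint arm with a two-finger parallel gripper is mounted at the origin on the work surface. World frame = base frame: x ahead of the robot, y to its left, z up, the work surface at z = 0. Lengths are in mm, angles in rad, forces in N, time in s.
With the tool pointing down it reaches from about 350 to 950 mm from the base axis. Payload 17.4 kg.
Tool frame: the origin (TCP) lies on the centre line of the jaws, within the pads' length; the fingertips stand 22 mm ahead of it and the grasp point (between the pads) lies 3 mm ahead of it (manip.tcp_to_tips is the distance from the TCP to the fingertips, in mm); z points along the fingers, y is the line along which they close (so a half turn about z gives the same grasp; the last joint's range is limited). The gripper opens to 93 mm and grips with 3 to 60 N. Pads are 15 mm wide; open, the fingers measure 128 mm over their backs; the gripper's body (75 mm by 188 mm) begins 65 mm behind the grasp point.
Start: joints at [1.118, 0.116, 1.442, -0, 1.584, -0.038], TCP at [272.038, 617.76, 240.646] pointing down, gripper open.
Joint ranges: [-2.83, 2.83], [-0.83, 2.19], [0.07, 2.5], [-1.14, 4.28], [0.01, 3], [-2.97, 2.97]. Speed limits (rad/s): [1.89, 1.89, 2.22, 3.14, 3.14, 3.14].

## Interface

Orientations are given as [roll, pitch, yaw] about the fixed x, y, z axes, in that order (R = Rz(yaw) Ry(pitch) Rx(roll)).
In Python, from plant import manip gives the robot as it stands.
- The arm moves only by the tool arm_command, never from a script. Its argument "increments" is a list that holds one entry, the list of rows, each a list of 7 numbers: the shift along the tool's x, y, z normalised to -1 to 1, where 1 is 40 mm, then the turn, a rotation vector about the tool's x, y, z normalised to -1 to 1, where 1 is 0.12 rad, then the opening, from 0 (shut) to 1 (fully open). A call has 1 to 8 rows; each row shifts and turns the commanded pose from where the row before left it, along the tool's axes as they then stand; what a row does not reach is not made up. A row lasts 1/10 s, in which the tool goes at most 50 mm and 8.59 degrees, less where a joint would pass 70% of its speed; a pose out of reach is approached as far as the arm can. A call with a number of a shift or a turn outside -1 to 1 is refused whole. A call with a gripper value outside its range is refused whole. The fingers move at their own pace and stop on an object; the grip force is fixed at half the most. Time passes only in rows, so rows that do not move let the fingers close. It gives the time, the measured TCP pose, the force, the opening and the grip force at its end, in the units of the state.
- manip.get_obs(): the state, without advancing time (a new reading comes with each control period).
- manip.grab_frame(name): name is "scene" or "side" or "wrist"; returns the picture (400x640x3 uint8, red, green, blue); there is no depth.
- manip.camera_model(name): a dict with "camera_matrix" (3x3 intrinsics, pixels), "world_to_cam" (4x4, takes a point from world to camera coordinates). Camera axes: x right, y down, z forward; pixel columns grow to the right and rows downward; lengths in mm; the calibration is good to about 2 mm. A picture is of the moment at which its call begins: read the wrist's pose just before it. camera_model takes no time and is no camera call; for the wrist camera it gives the pose at the moment of the call.
- manip.sign_off(): hands the job in; it is judged then, once.
Trained networks look in the newest picture that a camera, given by its name, has taken for a name from the list of things; names that differ only in an ending like _2 or _b are one class to them, and where a whole thing is asked for, a point or a joint stands for the part that bears it (a point fixed in the world has none). Each returns a list of dicts, best first, with "confidence" (0 to 1); they miss things now and then, are a little off and sometimes report something else, mostly with a low value. They report only what shows in the picture. A call takes as long as a camera call. They do not tell look-alikes from the thing itself.
- manip.find_in(camera, thing): "rect" ([left, top, right, bottom] in pixels, round what is visible of it).
The state is a dict: "time": time; "q": joint angles; "joint_velocities": joint speeds; "joint_torque": joint torques, N m; "tcp_pos": TCP position; "ee_rot": TCP orientation; "contact_force": force on the tool from outside, world axes, zero at the start; "wrist_torque": the same for the moment, N m; "width": opening from 0.0 (shut) to 1.0 (fully open); "finger_force": force on a finger pad.
Only numpy, scipy, OpenCV 4.12 (cv2) and the standard library are available. Lean on these libraries where they do the work, as an engineer would, in place of code of your own. Each camera call takes 0.05 s, during which the arm holds its last target. There are 200 camera calls.

## Working session

There is one attempt and no reset: what is moved stays moved. The work goes in short steps, Python scripts to look and compute and a tool call to move; the robot and the scene stay as the last step left them, time stands still between calls to the robot, and variables do not carry over. Pictures are saved under pics/ and viewed, at most 10 in all, crops included, and the job is handed in when it is done.

Besides the shell and the picture viewer there is one more tool, called after "Emit:" as a command line: name --argument value ..., lists and objects as JSON in quotes. arm_command: Moves the arm, as the interface text tells. Its arguments: {"type":"object","properties":{"increments":{"type":"array","items":{"type":"array","items":{"type":"array","items":{"type":"number","minimum":-1,"maximum":1}}}}},"required":["increments"]}

```bash
mkdir -p pics; ls; cat > h.py <<'E'
import numpy as np, cv2
from plant import manip
from scipy.spatial.transform import Rotation as R
def snap(cam,fn=None):
    im=np.array(manip.grab_frame(cam)); m=manip.camera_model(cam)
    if fn: cv2.imwrite('pics/'+fn,im[:,:,::-1])
    return im,m
def ray(m,uv,z):
    K=np.array(m['camera_matrix']);T=np.array(m['world_to_cam'])
    d=T[:3,:3].T@np.linalg.solve(K,[uv[0],uv[1],1.]);c=-T[:3,:3].T@T[:3,3]
    return c+d*(z-c[2])/d[2]
def proj(m,p):
    K=np.array(m['camera_matrix']);T=np.array(m['world_to_cam'])
    q=K@(T[:3,:3]@np.array(p,float)+T[:3,3]);return q[:2]/q[2]
E
python3 - <<'E'
from h import *
a,ma=snap('scene');b,mb=snap('side')
cv2.imwrite('pics/both.png',cv2.resize(np.vstack([a,b]),(640,800))[:,:,::-1][:, :])
cv2.imwrite('pics/scene.png',a[:,:,::-1]);cv2.imwrite('pics/side.png',b[:,:,::-1])
for c,m in(('scene',ma),('side',mb)):
    T=m['world_to_cam'];print(c,np.round(-T[:3,:3].T@T[:3,3]))
    for t in['level','board','knob','bowl','tin','pellets','scoop','comb','chew_ball']:
        print(t,[(np.round(r['rect']).tolist(),round(r['confidence'],2)) for r in manip.find_in(c,t)][:3])
print(manip.get_obs())
E
```

```text
pics
scene [1271. -567. 1059.]
level [([222.0, 216.0, 252.0, 265.0], 0.78), ([290.0, 151.0, 319.0, 188.0], 0.67), ([208.0, 177.0, 262.0, 203.0], 0.61)]
board [([315.0, 162.0, 418.0, 247.0], 0.63)]
knob [([330.0, 204.0, 342.0, 228.0], 0.75)]
bowl [([340.0, 245.0, 386.0, 285.0], 0.85)]
tin [([239.0, 268.0, 316.0, 343.0], 0.69)]
pellets [([119.0, 255.0, 160.0, 306.0], 0.67)]
scoop [([392.0, 131.0, 438.0, 148.0], 0.78)]
comb [([151.0, 241.0, 195.0, 266.0], 0.92), ([225.0, 219.0, 253.0, 265.0], 0.31)]
chew_ball [([441.0, 164.0, 465.0, 181.0], 0.79)]
side [ 299. 1158. 1084.]
level [([327.0, 173.0, 367.0, 182.0], 0.86), ([360.0, 214.0, 368.0, 227.0], 0.6), ([388.0, 179.0, 400.0, 202.0], 0.49)]
board [([278.0, 193.0, 314.0, 269.0], 0.83)]
knob []
bowl [([250.0, 182.0, 287.0, 208.0], 0.79)]
tin [([271.0, 143.0, 310.0, 180.0], 0.77)]
pellets [([348.0, 118.0, 365.0, 144.0], 0.69), ([357.0, 157.0, 388.0, 161.0], 0.52)]
scoop [([297.0, 319.0, 352.0, 347.0], 0.66), ([267.0, 145.0, 310.0, 181.0], 0.44)]
comb [([278.0, 195.0, 315.0, 269.0], 0.52), ([355.0, 158.0, 386.0, 166.0], 0.45)]
chew_ball [([245.0, 291.0, 271.0, 319.0], 0.97), ([277.0, 194.0, 311.0, 268.0], 0.66)]
{'time': 1.0, 'q': array([ 1.11821013e+00,  1.15964245e-01,  1.44162332e+00, -1.04380529e-05,
        1.58402800e+00, -3.77898486e-02]), 'joint_velocities': array([-2.81486080e-04,  6.62276699e-04, -5.05542974e-05, -9.53042722e-06,
        9.95455823e-04,  2.63906630e-03]), 'joint_torque': array([-8.80280295e-04, -7.21084857e+01, -6.22699356e+01,  7.79013173e-02,
        1.89800636e-02,  3.82103462e-05]), 'tcp_pos': array([272.02573616, 617.74406822, 240.65576616]), 'ee_rot': array([-3.14156936e+00,  9.56410587e-06,  2.72679617e+00]), 'contact_force': array([ 1.215322  , -0.44021913,  0.23436504]), 'wrist_torque': array([-0.01621301,  0.05304177,  0.0130249 ]), 'finger_force': 0.0, 'width': 0.999059793198213}
```

```bash
python3 - <<'E'
import cv2
a=cv2.imread('pics/scene.png')[120:350,110:480]
cv2.imwrite('pics/v1.png',cv2.resize(a,None,fx=2.15,fy=2.15,interpolation=cv2.INTER_CUBIC))
E
```

```text
(no output)
```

View pics/v1.png

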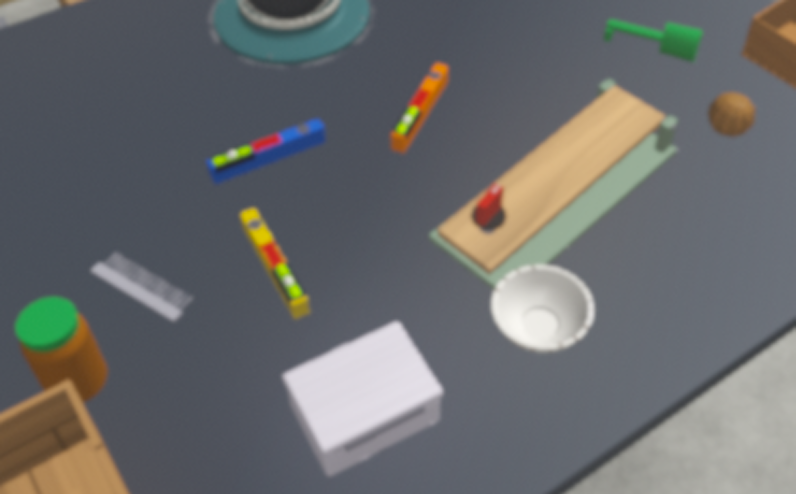

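The picture shows three level-shaped things: orange at scene (305,170), blue at (235,190) and yellow at (237,240). Yellow is the one meant, with its vial half towards (246,252). The board runs from (330,235) at the knob end to (407,168), with the knob at (337,215).

```bash
python3 - <<'E'
from h import *
m=manip.camera_model('scene')
f=lambda u,v,z:ray(m,(u/2.15+110,v/2.15+120),z).round(0)
print('level ends',f(250,213,34),f(300,303,34),'pad',f(272,254,34),'vial',f(288,281,38))
print('board',f(437,233,62),f(492,268,62),f(612,88,72),f(665,120,72))
print('knob',f(490,187,123), 'tin',f(398,322,72),f(285,377,72),f(442,392,72),f(322,446,72),'bowl',f(542,308,40))
a=cv2.imread('pics/scene.png')[205:275,200:275]
cv2.imwrite('pics/v2.png',cv2.resize(a,None,fx=6,fy=6,interpolation=cv2.INTER_CUBIC))
E
```

```text
level ends [ 405. -281.   34.] [ 578. -299.   34.] pad [ 487. -291.   34.] vial [ 541. -296.   38.]
board [ 601. -100.   62.] [690. -75.  62.] [524. 279.  72.] [622. 297.  72.]
knob [618. -27. 123.] tin [ 697. -224.   72.] [ 686. -374.   72.] [ 807. -235.   72.] [ 786. -383.   72.] bowl [765. -50.  40.]
```

View pics/v2.png

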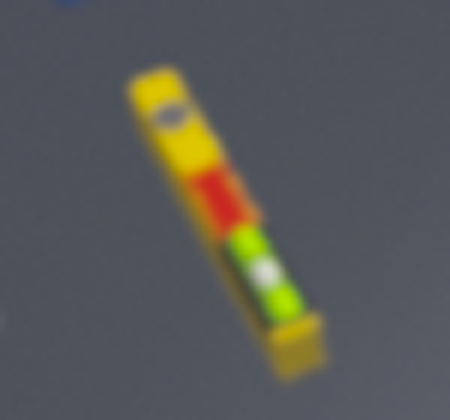

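The crop confirms the yellow one: yellow bar, red pad at about (237,238), green vial at about (244,250). I'll move above it.

Emit:
arm_command --increments '[[[-0.74, -0.98, 0, 0, 0, 0, 1], [-0.74, -0.98, 0, 0, 0, 0, 1], [-0.74, -0.98, 0, 0, 0, 0, 1], [-0.74, -0.98, 0, 0, 0, 0, 1], [-0.74, -0.98, 0, 0, 0, 0, 1], [-0.74, -0.98, 0, 0, 0, 0, 1], [-0.74, -0.98, 0, 0, 0, 0, 1], [-0.74, -0.98, 0, 0, 0, 0, 1]]]'

```text
time: 1.8
tcp_pos: [362.2, 233.6, 240.8]
ee_rot: [3.141, 0.001, 2.727]
contact_force: [1.4, 0.2, 0.8]
width: 1.001
finger_force: 0.0
```

Emit:
arm_command --increments '[[[-0.74, -0.98, 0, 0, 0, 0, 1], [-0.74, -0.98, 0, 0, 0, 0, 1], [-0.74, -0.98, 0, 0, 0, 0, 1], [-0.74, -0.98, 0, 0, 0, 0, 1], [-0.74, -0.98, 0, 0, 0, 0, 1], [-0.74, -0.98, 0, 0, 0, 0, 1], [-0.74, -0.98, 0, 0, 0, 0, 1], [-0.74, -0.98, 0, 0, 0, 0, 1]]]'

```text
time: 2.6
tcp_pos: [452.6, -149.4, 241.0]
ee_rot: [3.141, 0.001, 2.726]
contact_force: [0.6, 0.5, 1.0]
width: 0.999
finger_force: 0.0
```

Emit:
arm_command --increments '[[[-0.74, -0.98, 0, 0, 0, 0, 1], [-0.74, -0.98, 0, 0, 0, 0, 1], [-0.74, -0.98, 0, 0, 0, 0, 1], [0, 0, 0, 0, 0, -0.87, 1], [0, 0, 0, 0, 0, -0.87, 1], [0, 0, 0, 0, 0, -0.87, 1], [0, 0, 0, 0, 0, 0, 1], [0, 0, 0, 0, 0, 0, 1]]]'

```text
time: 3.4
tcp_pos: [486.6, -290.5, 240.7]
ee_rot: [-3.142, 0.0, 3.037]
contact_force: [0.4, -0.6, 0.4]
width: 1.0
finger_force: 0.0
```

```bash
python3 - <<'E'
from h import *
o=manip.get_obs();print(o['time'],o['tcp_pos'],o['ee_rot'],o['q'])
w,m=snap('wrist','v3.png');print(manip.find_in('wrist','level'))
T=m['world_to_cam'];print(-T[:3,:3].T@T[:3,3],proj(m,o['tcp_pos']-[0,0,22]))
E
```

```text
3.4 [ 486.58936063 -290.46490044  240.72597841] [-3.14155986e+00  1.25581299e-04  3.03691901e+00] [-5.83194298e-01 -1.20537475e-01  1.67761287e+00  2.87156464e-05
  1.58439068e+00 -2.04931659e+00]
[{'rect': [545.4, 0.0, 638.3, 67.1], 'confidence': 0.83}, {'rect': [301.1, 88.4, 329.2, 252.9], 'confidence': 0.56}]
[ 405.07147889 -282.08308356  384.31888866] [316.6536151  254.75544755]
```

View pics/v3.png

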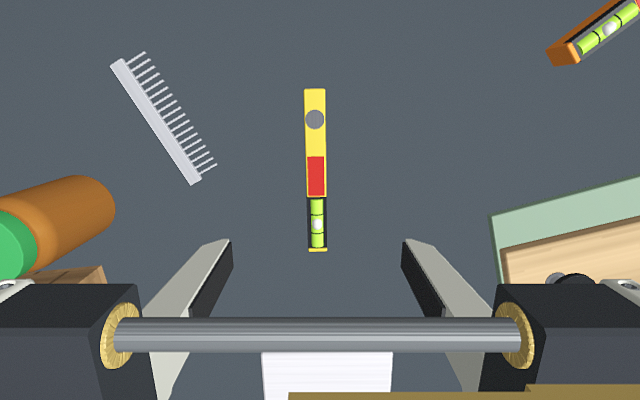

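The wrist view shows the yellow level with ends at (315,89) and (318,251), the pad centre at (316.5,176) and the bubble at (317,224). It is already well aligned with the tool.

```bash
python3 - <<'E'
from h import *
w,m=snap('wrist')
h=cv2.cvtColor(w,cv2.COLOR_RGB2HSV)
k=cv2.inRange(h,(20,120,120),(34,255,255));k[260:]=0;k[:,:280]=0;k[:,350:]=0
r=cv2.inRange(h,(0,150,120),(8,255,255));r[260:]=0;r[:,:280]=0;r[:,350:]=0
c=np.argwhere(r)[:,::-1].mean(0);print('pad',c,ray(m,c,34))
for v in(100,140):
    u=np.flatnonzero(k[v]); print(v,u.min(),u.max(),ray(m,(u.mean(),v),34))
b=ray(m,c,34)-ray(m,(315.0,100),34);print('yaw',np.arctan2(b[1],b[0]))
E
```

```text
pad [315.08801498 175.37078652] [ 483.57016332 -291.68628284   34.        ]
100 304 324 [ 406.03023182 -284.6707322    34.        ]
140 305 325 [ 445.95670903 -287.83951133   34.        ]
yaw -0.10320860498012556
```

Emit:
arm_command --increments '[[[0.05, -0.03, 1, 0, 0, 0, 0.7], [0, 0, 1, 0, 0, 0, 0.7], [0, 0, 1, 0, 0, 0, 0.7], [0, 0, 1, 0, 0, 0, 0.7], [0, 0, 0.8, 0, 0, 0, 0.7], [0, 0, 0.4, 0, 0, 0, 0.7], [0, 0, 0.1, 0, 0, 0, 0.7], [0, 0, 0, 0, 0, 0, 0]]]'

```text
time: 4.35
tcp_pos: [484.8, -291.7, 29.4]
ee_rot: [-3.141, 0.001, 3.04]
contact_force: [0.5, 0.3, 0.7]
width: 0.656
finger_force: 0.0
```

Emit:
arm_command --increments '[[[0, 0, 0, 0, 0, 0, 0], [0, 0, 0, 0, 0, 0, 0], [0, 0, 0, 0, 0, 0, 0], [0, 0, 0, 0, 0, 0, 0], [0, 0, 0, 0, 0, 0, 0]]]'

```text
time: 4.85
tcp_pos: [484.6, -291.6, 29.0]
ee_rot: [-3.141, 0.0, 3.04]
contact_force: [0.1, -0.2, 5.2]
width: 0.232
finger_force: 27.8
```

Emit:
arm_command --increments '[[[0, 0, -0.5, 0, 0, 0, 0], [0, 0, -1, 0, 0, 0, 0], [0, 0, -1, 0, 0, 0, 0], [0, 0, -1, 0, 0, 0, 0], [0, 0, -1, 0, 0, 0, 0], [0, 0, -0.5, 0, 0, 0, 0], [-0.14, 0.95, 0, 0, 0, 0, 0], [-0.14, 0.95, 0, 0, 0, 0, 0]]]'

```text
time: 5.65
tcp_pos: [503.2, -216.7, 229.0]
ee_rot: [-3.141, 0.0, 3.038]
contact_force: [0.8, 1.0, -3.4]
width: 0.237
finger_force: 29.9
```

Emit:
arm_command --increments '[[[-0.14, 0.95, 0, 0, 0, 0, 0], [-0.14, 0.95, 0, 0, 0, 0, 0], [-0.14, 0.95, 0, 0, 0, 0, 0], [-0.14, 0.95, 0, 0, 0, 0, 0], [-0.14, 0.95, 0, 0, 0, 0, 0], [-0.14, 0.95, 0, 0, 0, 0, 0], [-0.14, 0.95, 0, 0, 0, 0, 0], [-0.14, 0.95, 0, 0, 0, 0, 0]]]'

```text
time: 6.45
tcp_pos: [578.7, 82.5, 228.3]
ee_rot: [-3.141, -0.001, 3.04]
contact_force: [0.0, -0.3, -2.5]
width: 0.231
finger_force: 29.9
```

Emit:
arm_command --increments '[[[-0.14, 0.95, 0, 0, 0, 0, 0], [-0.14, 0.95, 0, 0, 0, 0, 0], [0, 0, 0, 0, 0, 0.97, 0], [0, 0, 0, 0, 0, 0.97, 0], [0, 0, 0, 0, 0, 0.97, 0], [0, 0, 0, 0, 0, 0.97, 0], [0, 0, 0, 0, 0, 0.97, 0], [0, 0, 0, 0, 0, 0.97, 0]]]'

```text
time: 7.25
tcp_pos: [597.4, 155.3, 228.1]
ee_rot: [-3.141, -0.001, 2.337]
contact_force: [0.3, -0.1, -3.8]
width: 0.234
finger_force: 29.9
```

Emit:
arm_command --increments '[[[0, 0, 0, 0, 0, 0.97, 0], [0, 0, 0, 0, 0, 0.97, 0], [0, 0, 0, 0, 0, 0.97, 0], [0, 0, 0, 0, 0, 0.97, 0], [0, 0, 0, 0, 0, 0.97, 0], [0, 0, 0, 0, 0, 0, 0], [0, 0, 0, 0, 0, 0, 0]]]'

```text
time: 7.95
tcp_pos: [597.5, 155.3, 228.3]
ee_rot: [-3.141, -0.0, 1.763]
contact_force: [0.3, -0.1, -3.0]
width: 0.234
finger_force: 29.9
```

```bash
python3 - <<'E'
from h import *
o=manip.get_obs();print(o['time'],o['tcp_pos'],o['ee_rot'],o['q'][5],o['width'],o['contact_force'])
w,m=snap('wrist','w4.png');s,ms=snap('scene')
c=cv2.resize(s[100:300,280:460],(360,400));cv2.imwrite('pics/v4.png',np.hstack([w[:,140:580],c])[:,:,::-1])
E
```

```text
7.95 [597.45381574 155.30032063 228.33430004] [-3.14102703e+00 -3.37311017e-05  1.76312879e+00] 0.020635231490589507 0.23448636449394764 [ 0.32886128 -0.06352444 -2.99469287]
```

View pics/v4.png

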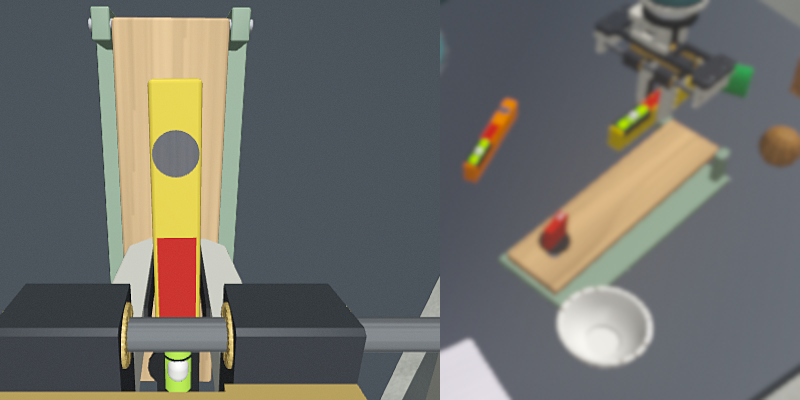

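The left half is the wrist view: the level is held over the board, and the board's hinge-end corners are at (251,18) and (369,18). The bowl and the other things are undisturbed. I'll measure the board edges.

```bash
python3 - <<'E'
from h import *
m=manip.camera_model('wrist');w=cv2.imread('pics/w4.png')[:,:,::-1]
g=w.astype(int)
L=[];Rr=[]
for v in range(30,230,10):
    k=np.flatnonzero((g[v]@[1,0,-1]>35)&(np.arange(640)>225)&(np.arange(640)<400))
    L.append((k.min(),v));Rr.append((k.max(),v))
for v in (0,10,19):print(L[v],Rr[v],[ray(m,x,68).round(1)[:2] for x in(L[v],Rr[v])])
C=np.array([(ray(m,a,68)+ray(m,b,68))/2 for a,b in zip(L,Rr)])[:,:2]
p=np.polyfit(C[:,1],C[:,0],1);yaw=np.arctan2(1,p[0]);print('yaw',yaw)
far=ray(m,(310,18),70);print('far end',far, 'dist', np.linalg.norm(C[0]-C[-1]))
d=np.array([np.cos(yaw),np.sin(yaw)]);h=far[:2]-5*d
h[0]=np.polyval(p,h[1])
print('hinge',h,'spot',h-130*d,'knob',h-335*d)
# level yaw in hand
Y=[]
for v in(95,120,200,225):
    k=np.flatnonzero((g[v,:,0]>190)&(g[v,:,2]<110)&(g[v,:,1]>160));print(v,k.min(),k.max())
E
```

```text
(np.int64(252), 30) (np.int64(368), 30) [array([518.7, 278.8]), array([613. , 297.1])]
(np.int64(257), 130) (np.int64(363), 130) [array([534.1, 198.9]), array([627.7, 217.1])]
(np.int64(262), 220) (np.int64(358), 220) [array([550.9, 114.3]), array([642.8, 132.2])]
yaw 1.7562160111968326
far end [564.327414  296.2942764  70.       ] dist 167.58673948417152
hinge [565.39588601 291.37998157] spot [589.36256125 163.60831618] knob [627.15616452 -37.87777156]
95 289 340
120 290 340
200 292 339
225 293 339
```

Emit:
arm_command --increments '[[[0.23, -0.16, 1, 0, 0, 0, 0], [0, 0, 1, 0, 0, 0, 0], [0, 0, 0.8, 0, 0, 0, 0], [0, 0, 0.3, 0, 0.3, 0, 0], [0, 0, 0.1, 0, 0, 0, 0], [0, 0, 0, 0, 0, 0, 0]]]'

```text
time: 8.65
tcp_pos: [589.6, 163.1, 100.7]
ee_rot: [-3.141, -0.035, 1.76]
contact_force: [0.1, -0.0, -3.2]
width: 0.235
finger_force: 29.9
```

Emit:
arm_command --increments '[[[0, 0, 0.05, 0, 0, 0, 0], [0, 0, 0.03, 0, 0, 0, 0], [0, 0, 0, 0, 0, 0, 0]]]'

```text
time: 8.95
tcp_pos: [589.7, 163.6, 98.0]
ee_rot: [3.141, -0.036, 1.76]
contact_force: [0.5, 0.9, -2.8]
width: 0.234
finger_force: 29.9
```

Emit:
arm_command --increments '[[[0, 0, 0.04, 0, 0, 0, 0], [0, 0, 0, 0, 0, 0, 0]]]'

```text
time: 9.15
tcp_pos: [589.5, 163.5, 95.8]
ee_rot: [-3.142, -0.036, 1.76]
contact_force: [-0.5, -0.1, -2.8]
width: 0.234
finger_force: 29.9
```

Emit:
arm_command --increments '[[[0, 0, 0.03, 0, 0, 0, 0], [0, 0, 0, 0, 0, 0, 0]]]'

```text
time: 9.35
tcp_pos: [589.4, 163.5, 94.5]
ee_rot: [-3.141, -0.036, 1.76]
contact_force: [0.0, 0.4, -3.4]
width: 0.233
finger_force: 29.9
```

Emit:
arm_command --increments '[[[0, 0, 0.03, 0, 0, 0, 0], [0, 0, 0, 0, 0, 0, 0]]]'

```text
time: 9.55
tcp_pos: [589.6, 163.5, 93.9]
ee_rot: [3.141, -0.036, 1.76]
contact_force: [-2.3, -1.0, 1.7]
width: 0.232
finger_force: 29.9
```

Emit:
arm_command --increments '[[[0, 0, 0.03, 0, 0, 0, 0], [0, 0, 0, 0, 0, 0, 0]]]'

```text
time: 9.75
tcp_pos: [589.6, 163.6, 93.8]
ee_rot: [3.141, -0.036, 1.76]
contact_force: [-8.0, -3.1, 14.0]
width: 0.234
finger_force: 29.9
```

Emit:
arm_command --increments '[[[0, 0, -0.02, 0, 0, 0, 0.5], [0, 0, 0, 0, 0, 0, 0.5], [0, 0, 0, 0, 0, 0, 0.5], [0, 0, -0.5, 0, 0, 0, 0.5], [0, 0, -1, 0, 0, 0, 0.5], [0, 0, -1, 0, 0, 0, 0.5], [0, 0, -0.8, 0, -0.3, 0, 0.5], [-0.5, 0, 0, 0, 0, 0, 0.5]]]'

```text
time: 10.55
tcp_pos: [595.2, 140.7, 230.2]
ee_rot: [3.135, 0.001, 1.761]
contact_force: [0.2, 0.2, -0.5]
width: 0.501
finger_force: 0.0
```

Emit:
arm_command --increments '[[[-0.95, 0, 0, 0, 0, 0, 0.5], [-0.95, 0, 0, 0, 0, 0, 0.5], [-0.95, 0, 0, 0, 0, 0, 0.5], [-0.95, 0, 0, 0, 0, 0, 0.5], [-0.7, 0, 0, 0, 0, 0, 0.5], [0, 0, 0, 0, 0, 0, 0.5], [0, 0, 0, 0, 0, 0, 0.5]]]'

```text
time: 11.25
tcp_pos: [627.9, -37.7, 224.6]
ee_rot: [-3.141, -0.0, 1.759]
contact_force: [0.6, 1.1, 0.4]
width: 0.501
finger_force: 0.0
```

```bash
python3 - <<'E'
from h import *
o=manip.get_obs();print(o['time'],o['tcp_pos'],o['ee_rot'],o['q'],o['width'],o['contact_force'])
w,m=snap('wrist','v5.png')
print(proj(m,[627,-38,123]),proj(m,[627,-38,84]),manip.find_in('wrist','knob'),manip.find_in('wrist','level'))
E
```

```text
11.25 [627.90273286 -37.74368972 224.64738843] [-3.14122191e+00 -3.70563463e-04  1.75852139e+00] [-1.00699235e-01  2.14439044e-02  1.56676795e+00  2.49836491e-04
  1.55384164e+00 -2.88428661e-01] 0.500797419831531 [0.61591742 1.06616021 0.39969116]
[315.57951169 209.50018829] [315.76580371 195.5612206 ] [] [{'rect': [302.7, 0.0, 334.4, 57.3], 'confidence': 0.86}, {'rect': [0.5, 183.1, 33.3, 280.9], 'confidence': 0.76}, {'rect': [0.2, 0.0, 109.8, 133.2], 'confidence': 0.75}, {'rect': [317.7, 352.6, 390.9, 390.7], 'confidence': 0.66}]
```

View pics/v5.png

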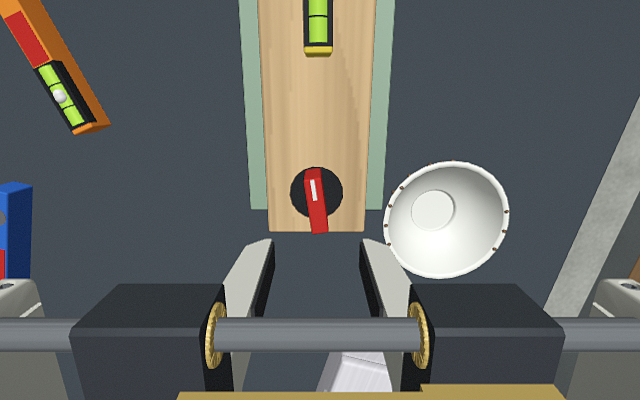

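The wrist view shows the red knob bar from (313,169) to (319,232), about 0.1 rad CCW from tool x. The level is lying on the board with its vial at (317,20). The bubble is out of view.

```bash
python3 - <<'E'
from h import *
w=cv2.imread('pics/v5.png')[:,:,::-1];m=manip.camera_model('wrist')
k=((w[...,0]>150)&(w[...,1]<90)&(w[...,2]<90)).astype(np.uint8);k[:,:280]=0;k[:,350:]=0;k[:150]=0;k[260:]=0
n,l,st,c=cv2.connectedComponentsWithStats(k);
p=np.argwhere(k)[:,::-1].astype(np.float32)
P=np.array([ray(m,q,123)[:2] for q in p],np.float32);r=cv2.minAreaRect(P);print(len(p),r,np.round(cv2.boxPoints(r),1).tolist())
for v in range(168,236,6):
    u=np.flatnonzero(k[v]);print(v,u.min() if len(u) else 0,u.max() if len(u) else 0,end=';')
s,ms=snap('scene','s5.png')
print(proj(ms,[600,110,104]),proj(ms,[600,163,100]))
# vial point visible at grip?
o=manip.get_obs();T0=np.array(m['world_to_cam']);
for yaw in(1.86,1.4,1.0,0.5,0):
    Tt=np.eye(4);Tt[:3,:3]=R.from_euler('xyz',o['ee_rot']).as_matrix();Tt[:3,3]=o['tcp_pos']
    N=np.eye(4);N[:3,:3]=R.from_euler('xyz',[np.pi,0,yaw]).as_matrix();N[:3,3]=[627,-38,109]
    mm=dict(camera_matrix=m['camera_matrix'],world_to_cam=T0@Tt@np.linalg.inv(N));print(yaw,proj(mm,[599.5,110.5,104]))
N[:3,3]=[640,20,280]
c=s[150:260,300:420]; cv2.imwrite('pics/v6.png',cv2.resize(c,None,fx=5,fy=5,interpolation=cv2.INTER_CUBIC)[:,:,::-1])
E
```

```text
967 ((625.4578857421875, -31.384475708007812), (13.422698974609375, 51.721771240234375), 18.51165771484375) [[610.9000244140625, -9.0], [627.2999877929688, -58.0], [640.0, -53.79999923706055], [623.5999755859375, -4.699999809265137]]
168 0 0;174 305 320;180 304 320;186 304 321;192 305 322;198 306 323;204 307 324;210 308 324;216 309 325;222 310 326;228 311 327;234 0 0;[370.69914278 188.34491668] [383.92337591 182.26398725]
1.86 [360.47491179 -95.69824267]
1.4 [177.52575415 -68.05282494]
1.0 [60.60635114 25.3094183 ]
0.5 [  4.16737631 177.8141981 ]
0 [ 33.72346804 316.52665937]
```

View pics/v6.png

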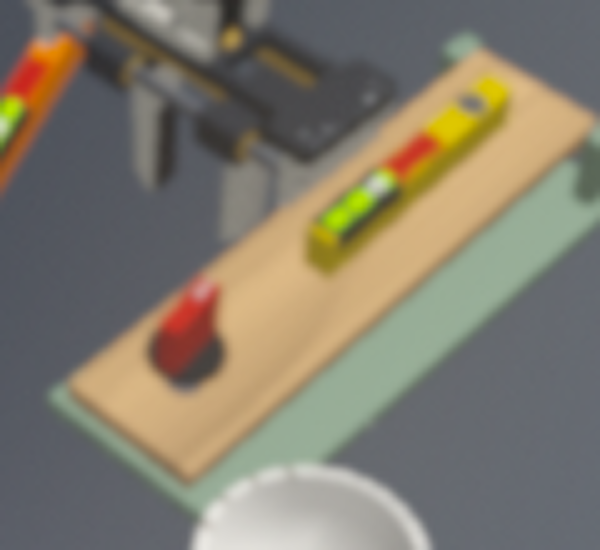

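The bubble sits hard at the hinge-side end of the vial, at crop (375,183), with the vial middle at about (355,208). So at least 1.5 rad is needed. I'll grip the knob.

Emit:
arm_command --increments '[[[0.05, -0.01, 0.5, 0, 0, -1, 0.5], [0, 0, 1, 0, 0, 0, 0.5], [0, 0, 1, 0, 0, 0, 0.5], [0, 0, 0.26, 0, 0, 0, 0.5], [0, 0, 0, 0, 0, 0, 0.5], [0, 0, 0, 0, 0, 0, 0], [0, 0, 0, 0, 0, 0, 0], [0, 0, 0, 0, 0, 0, 0]]]'

```text
time: 12.25
tcp_pos: [627.8, -35.7, 116.3]
ee_rot: [3.139, 0.001, 1.88]
contact_force: [-0.1, -0.2, -0.3]
width: 0.294
finger_force: 0.0
```

Emit:
arm_command --increments '[[[0, 0, 0, 0, 0, 0, 0], [0, 0, 0, 0, 0, 0, 0], [0, 0, 0, 0, 0, 0.5, 0], [0, 0, 0, 0, 0, 0.5, 0]]]'

```text
time: 12.65
tcp_pos: [627.0, -35.9, 115.3]
ee_rot: [-3.141, 0.0, 1.757]
contact_force: [-5.4, -1.6, 6.2]
width: 0.149
finger_force: 29.9
```

Emit:
arm_command --increments '[[[0, 0, 0, 0, 0, 0.8, 0], [0, 0, 0, 0, 0, 0.8, 0], [0, 0, 0, 0, 0, 0.8, 0], [0, 0, 0, 0, 0, 0.8, 0], [0, 0, 0, 0, 0, 0.8, 0], [0, 0, 0, 0, 0, 0.8, 0]]]'

```text
time: 13.25
tcp_pos: [627.3, -35.9, 115.3]
ee_rot: [3.141, 0.0, 1.18]
contact_force: [-0.4, -1.4, 4.3]
width: 0.151
finger_force: 30.3
```

Emit:
arm_command --increments '[[[0, 0, 0, 0, 0, 0.8, 0], [0, 0, 0, 0, 0, 0.8, 0], [0, 0, 0, 0, 0, 0.8, 0], [0, 0, 0, 0, 0, 0.8, 0], [0, 0, 0, 0, 0, 0.8, 0], [0, 0, 0, 0, 0, 0.8, 0], [0, 0, 0, 0, 0, 0.8, 0], [0, 0, 0, 0, 0, 0, 0]]]'

```text
time: 14.05
tcp_pos: [627.6, -36.2, 115.3]
ee_rot: [3.14, -0.001, 0.509]
contact_force: [2.7, -4.4, 3.1]
width: 0.151
finger_force: 30.0
```

Emit:
arm_command --increments '[[[0, 0, 0, 0, 0, 0, 0], [0, 0, 0, 0, 0, 0, 0], [0, 0, 0, 0, 0, 0, 0], [0, 0, 0, 0, 0, 0, 0], [0, 0, 0, 0, 0, 0, 0], [0, 0, 0, 0, 0, 0, 0]]]'

```text
time: 14.65
tcp_pos: [627.6, -36.2, 115.3]
ee_rot: [3.14, -0.001, 0.513]
contact_force: [2.6, -4.3, 3.9]
width: 0.151
finger_force: 29.9
```

```bash
cat >> h.py <<'E'
def bub(fn=None,box=(300,420,150,260)):
    # bubble offset along vial from the scene camera via white/green pixels, vs before
    s,ms=snap('scene',fn);x0,x1,y0,y1=box
    h=cv2.cvtColor(s,cv2.COLOR_RGB2HSV).astype(int);return s,ms,h
E
python3 - <<'E'
from h import *
o=manip.get_obs();print(o['time'],o['tcp_pos'],o['ee_rot'],o['q'],o['width'],o['contact_force'],o['wrist_torque'])
s,_=snap('scene','s7.png');w,m=snap('wrist','w7.png')
c=cv2.resize(s[165:225,340:410],(560,480),interpolation=cv2.INTER_CUBIC)
cv2.imwrite('pics/v7.png',np.hstack([c,cv2.resize(w,(240,150))[np.r_[0:150,np.zeros(330,int)]]])[:,:,::-1])
E
```

```text
14.65 [627.64588494 -36.20127578 115.3196498 ] [ 3.13997805e+00 -8.79075743e-04  5.13046239e-01] [-9.78205102e-02  7.62716053e-02  1.68992404e+00 -8.34533663e-04
  1.37375088e+00  9.60092993e-01] 0.15096294375987887 [ 2.55931744 -4.28348603  3.93985068] [-0.82510221 -0.26248574  0.04612025]
```

View pics/v7.png

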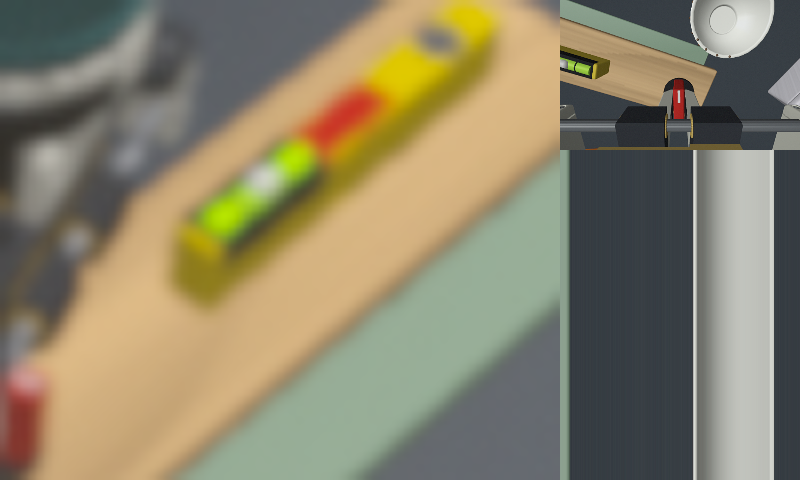

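The scene crop on the left shows the bubble at crop (265,180), still somewhat to the hinge side of the vial middle at about (257,191). I'll quantify it with the calibration.

```bash
cat >> h.py <<'E'
def reading(s,m,yaw=1.756,zb=68.):
    """bubble offset from vial_mid along the level's x (towards the knob), by pad and bubble centroids"""
    S=cv2.resize(s[165:225,340:410],None,fx=8,fy=8,interpolation=cv2.INTER_CUBIC).astype(float);r,g,b=S[...,0],S[...,1],S[...,2]
    def cen(k):
        n,l,st,c=cv2.connectedComponentsWithStats(k.astype(np.uint8));i=[j for j in range(1,n) if 120<c[j][0]<420 and c[j][1]<300];i=max(i,key=lambda j:st[j,4])
        return (c[i]+.5)/8-.5+[340,165],st[i,4]
    pad,n1=cen((r>170)&(g<90)&(b<90))
    bu,n2=cen((b>140)&(g>150)&(r>150))
    gr=(g>150)&(b<90)&(r<215)&(g-r>20)
    d=np.array([-np.cos(yaw),-np.sin(yaw)])
    P=ray(m,pad,zb+34)[:2];B=ray(m,bu,zb+38)[:2]
    v=np.argwhere(gr)[:,::-1]; V=np.array([(ray(m,(q+.5)/8-.5+[340,165],zb+38)[:2]-P)@d for q in v[::7]])
    return dict(pad=P.round(1),npad=n1,nb=n2,bubble=round((B-P)@d-54,1),lat=round((B-P)@[-d[1],d[0]],1),vial=(np.percentile(V,[1,99])-54).round(1))
E
python3 - <<'E'
from h import *
m=manip.camera_model('scene')
for f in('s5.png','s7.png'):
    print(reading(cv2.imread('pics/'+f)[:,:,::-1],m))
E
```

```text
{'pad': array([592.1, 161.9]), 'npad': np.int32(1715), 'nb': np.int32(607), 'bubble': np.float64(-14.4), 'lat': np.float64(3.1), 'vial': array([-19.7,  31.9])}
{'pad': array([589., 166.]), 'npad': np.int32(1559), 'nb': np.int32(728), 'bubble': np.float64(-3.7), 'lat': np.float64(1.2), 'vial': array([-24.4,  30.5])}
```

Emit:
arm_command --increments '[[[0, 0, 0, 0, 0, 0.8, 0], [0, 0, 0, 0, 0, 0.8, 0], [0, 0, 0, 0, 0, 0.8, 0], [0, 0, 0, 0, 0, 0.8, 0], [0, 0, 0, 0, 0, 0.8, 0], [0, 0, 0, 0, 0, 0, 0], [0, 0, 0, 0, 0, 0, 0], [0, 0, 0, 0, 0, 0, 0]]]'

```text
time: 15.55
tcp_pos: [627.7, -36.5, 115.3]
ee_rot: [3.14, -0.002, 0.033]
contact_force: [3.2, -6.8, 2.4]
width: 0.149
finger_force: 30.0
```

Emit:
arm_command --increments '[[[0, 0, 0, 0, 0, 0, 0], [0, 0, 0, 0, 0, 0, 0], [0, 0, 0, 0, 0, 0, 0], [0, 0, 0, 0, 0, 0, 0], [0, 0, 0, 0, 0, 0, 0], [0, 0, 0, 0, 0, 0, 0], [0, 0, 0, 0, 0, 0, 0], [0, 0, 0, 0, 0, 0, 0]]]'

```text
time: 16.35
tcp_pos: [627.7, -36.5, 115.3]
ee_rot: [3.14, -0.002, 0.033]
contact_force: [2.5, -7.4, 2.4]
width: 0.15
finger_force: 30.0
```

```bash
python3 - <<'E'
from h import *
o=manip.get_obs();print(o['time'],o['tcp_pos'],o['ee_rot'],o['width'],o['contact_force'])
s,m=snap('scene','s8.png');w,mw=snap('wrist','w8.png');print(reading(s,m))
print(proj(mw,[599.5,110.5,104]))
c=cv2.resize(s[165:225,340:410],(420,360),interpolation=cv2.INTER_CUBIC)
cv2.imwrite('pics/v8.png',np.hstack([c,cv2.resize(w[100:400,0:250],(300,360))])[:,:,::-1])
E
```

```text
16.35 [627.69987487 -36.51702455 115.33422298] [ 3.14001758e+00 -1.72009450e-03  3.27616063e-02] 0.15024585290552434 [ 2.53758517 -7.44271246  2.37296693]
{'pad': array([587.9, 167.4]), 'npad': np.int32(1650), 'nb': np.int32(3282), 'bubble': np.float64(-10.3), 'lat': np.float64(-71.3), 'vial': array([-24.8,  29.6])}
[ 42.19897317 302.54833233]
```

View pics/v8.png

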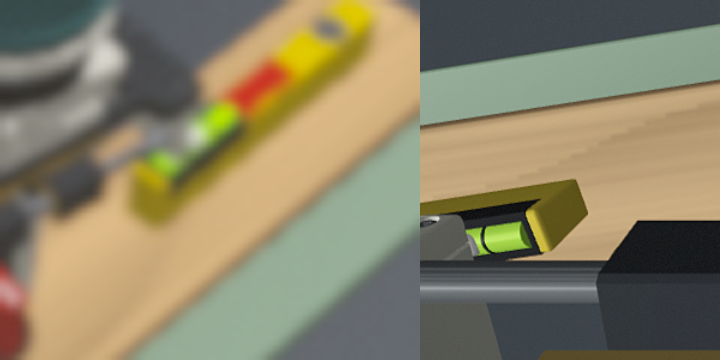

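The left crop shows the bubble now near the middle of the vial, partly behind the gripper. I'll release the knob and look from above the level.

Emit:
arm_command --increments '[[[0, 0, 0, 0, 0, 0, 0.5], [0, 0, 0, 0, 0, 0, 0.5], [0, 0, 0, 0, 0, 0, 0.5], [0, 0, -0.6, 0, 0, 0, 0.5], [0, 0, -1, 0, 0, 0, 0.5], [0, 0, -1, 0, 0, 0, 0.5], [0, 0, -0.3, 0, 0, -0.63, 0], [0, 0, 0, 0, 0, -0.63, 0]]]'

```text
time: 17.25
tcp_pos: [627.8, -35.6, 233.6]
ee_rot: [3.141, -0.004, 0.186]
contact_force: [0.1, -0.3, -0.6]
width: 0.373
finger_force: 0.0
```

Emit:
arm_command --increments '[[[0, -0.85, 0, 0, 0, 0, 0], [0, -0.85, 0, 0, 0, 0, 0], [0, -0.85, 0, 0, 0, 0, 0], [0, -0.85, 0, 0, 0, 0, 0], [0, -0.85, 0, 0, 0, 0, 0], [0, -0.85, 0, 0, 0, 0, 0], [0, 0, 1, 0, 0, 0, 0], [0, 0, 0.4, 0, 0, 0, 0]]]'

```text
time: 18.05
tcp_pos: [588.9, 165.7, 171.5]
ee_rot: [3.142, 0.003, 0.185]
contact_force: [0.6, -0.3, -0.7]
width: 0.008
finger_force: 0.0
```

Emit:
arm_command --increments '[[[0, 0, 0, 0, 0, 0, 0], [0, 0, 0, 0, 0, 0, 0]]]'

```text
time: 18.25
tcp_pos: [590.3, 164.4, 175.3]
ee_rot: [3.142, 0.0, 0.182]
contact_force: [0.3, -0.2, 0.3]
width: 0.003
finger_force: 0.0
```

```bash
python3 - <<'E'
from h import *
o=manip.get_obs();print(o['time'],o['tcp_pos'],o['ee_rot'],o['width'],o['contact_force'])
w,mw=snap('wrist','v9.png')
d=np.array([-np.cos(1.756),-np.sin(1.756)]);P=np.array([589.6,163.6])
for x in(0,43,54,65,90):print(x,proj(mw,[*(P+x*d),106 if x else 102]).round(1))
E
```

```text
18.25 [590.31835258 164.40025669 175.31667536] [3.14158229e+00 5.12192970e-05 1.82132121e-01] 0.0034597075968832852 [ 0.28443992 -0.16678398  0.32073632]
0 [317.5 222.5]
43 [380.  224.4]
54 [396.  224.4]
65 [412.  224.3]
90 [448.3 224.3]
```

View pics/v9.png

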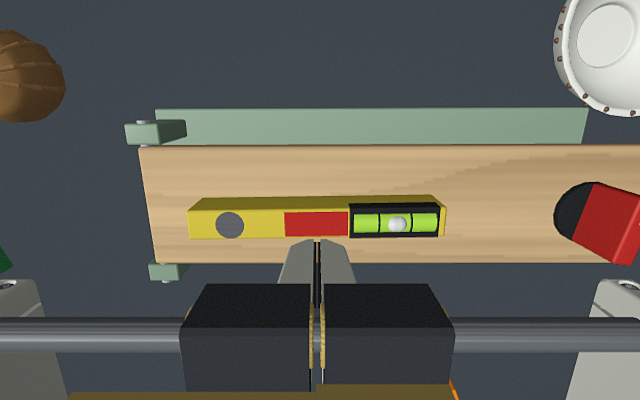

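The wrist view shows the bubble at (397,224), between the black lines at 380 and 411, so about 1 mm off centre. The pad at (317,224) is in line with the closed fingertips, so I'll press it now.

Emit:
arm_command --increments '[[[0, 0, 0.6, 0, 0, 0, 0], [0, 0, 0.4, 0, 0, 0, 0], [0, 0, 0.08, 0, 0, 0, 0], [0, 0, 0, 0, 0, 0, 0], [0, 0, 0, 0, 0, 0, 0]]]'

```text
time: 18.8
tcp_pos: [590.5, 164.9, 132.4]
ee_rot: [-3.142, -0.001, 0.183]
contact_force: [0.0, -0.2, 0.4]
width: 0.003
finger_force: 0.0
```

Emit:
arm_command --increments '[[[0, 0, 0.03, 0, 0, 0, 0], [0, 0, 0.03, 0, 0, 0, 0], [0, 0, 0, 0, 0, 0, 0]]]'

```text
time: 19.1
tcp_pos: [590.1, 165.0, 129.1]
ee_rot: [3.142, -0.0, 0.183]
contact_force: [0.0, -0.2, -0.2]
width: 0.005
finger_force: 0.0
```

Emit:
arm_command --increments '[[[0, 0, 0.03, 0, 0, 0, 0], [0, 0, 0.01, 0, 0, 0, 0], [0, 0, 0, 0, 0, 0, 0]]]'

```text
time: 19.4
tcp_pos: [590.0, 165.0, 127.3]
ee_rot: [3.142, 0.0, 0.183]
contact_force: [-0.4, 0.1, -0.7]
width: 0.003
finger_force: 0.0
```

Emit:
arm_command --increments '[[[0, 0, 0.02, 0, 0, 0, 0], [0, 0, 0, 0, 0, 0, 0]]]'

```text
time: 19.6
tcp_pos: [590.1, 165.0, 126.7]
ee_rot: [-3.142, -0.0, 0.183]
contact_force: [-0.3, -0.3, 1.2]
width: 0.003
finger_force: 1.1
```

Contact is starting. Earlier, a step of about 1 mm added roughly 12 N.

Emit:
arm_command --increments '[[[0, 0, 0.02, 0, 0, 0, 0], [0, 0, 0, 0, 0, 0, 0], [0, 0, 0, 0, 0, 0, 0]]]'

```text
time: 19.9
tcp_pos: [590.2, 165.0, 126.7]
ee_rot: [-3.142, -0.001, 0.183]
contact_force: [-2.9, -0.8, 8.3]
width: 0.005
finger_force: 4.2
```

Emit:
arm_command --increments '[[[0, 0, 0.015, 0, 0, 0, 0], [0, 0, 0, 0, 0, 0, 0], [0, 0, 0, 0, 0, 0, 0], [0, 0, 0, 0, 0, 0, 0]]]'

```text
time: 20.3
tcp_pos: [590.3, 165.0, 126.7]
ee_rot: [-3.142, -0.001, 0.183]
contact_force: [-5.7, -0.4, 12.8]
width: 0.004
finger_force: 6.6
```

Emit:
arm_command --increments '[[[0, 0, 0, 0, 0, 0, 0], [0, 0, 0, 0, 0, 0, 0], [0, 0, 0, 0, 0, 0, 0], [0, 0, 0, 0, 0, 0, 0], [0, 0, 0, 0, 0, 0, 0], [0, 0, 0, 0, 0, 0, 0], [0, 0, 0, 0, 0, 0, 0], [0, 0, 0, 0, 0, 0, 0]]]'

```text
time: 21.1
tcp_pos: [590.3, 165.0, 126.7]
ee_rot: [-3.142, -0.001, 0.183]
contact_force: [-4.8, -0.6, 13.2]
width: 0.006
finger_force: 6.6
```

```bash
python3 - <<'E'
from h import *
F=[]
for i in range(6): w,mw=snap('wrist');F.append(manip.get_obs()['contact_force'])
print(np.round(F,1).tolist(),manip.get_obs()['tcp_pos'],manip.get_obs()['time'])
cv2.imwrite('pics/v10.png',cv2.resize(w[150:300,200:520],None,fx=2,fy=2)[:,:,::-1])
E
```

```text
[[-4.9, -1.1, 13.5], [-4.7, -1.5, 13.6], [-3.7, -2.5, 11.9], [-5.3, -1.1, 12.5], [-4.8, -1.6, 12.8], [-5.6, -1.3, 12.1]] [590.342258   165.00737678 126.64574821] 21.4
```

View pics/v10.png

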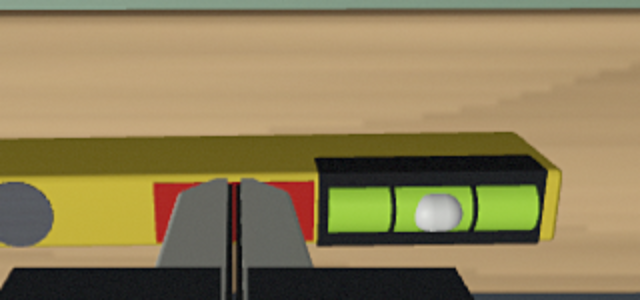

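The fingertips are on the red pad, the bubble at (439,213) is between the lines at 392 and 474, and the press is steady at about 13 N. I'm handing the job in.

```bash
python3 -c "
from plant import manip
print(manip.sign_off())"
```

```text
the job is handed in; nothing more can be done
None
```

I handed the job in at about 21 s: the yellow level lies on the shelf, the knob is turned until the bubble sits between its lines (about 1.5 mm off centre), and the red pad is held pressed at about 13 N.

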